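Slacken the locking nut and free the board

TASK

Free the circuit board in the bench vise: with a fingertip, roll the big knurled locking nut anticlockwise (seen from above) by two full turns, so that its index line comes round for the second time to the line on the base plate, without pinching it. Then push the sliding jaw by its upright tab away from the board, all the way to its end stop. Leave the board lying in the vise, and do not disturb the other things on the bench.

Things in the scene. Friction and masses are not known exactly. Their poses are not given: they have to be found in the camera images.
- fixture: board vise, screwed to the bench: pale aluminium plate 130 x 250 x 12 mm. Origin on the bench top, 5 mm from the plate's middle toward +y. In its frame (mm): nut's axis at x 0, y -86.5; sliding jaw 90 wide along x, board-side face at y 39; fixed jaw y 100 to 115, 37 high; board between the jaws. A dark line on the plate, x -45 to -63, y -85, shows where the nut's index line points at the start
- nut_top (a point): middle of the flat top face of the round steel knurled nut: 72 mm across, vertical rim 20 mm high just below this point (at first 37 to 57 mm above the bench; rises 4 mm a turn). Below it only a narrower bridge, 34 high. A boss 26 across stands 9 above the face; a dark index line runs from boss to rim. Free round the rim: 77 mm to the jaw's tab, more elsewhere
- lock_nut (a joint): angle of the nut in rad, 0 at the start (tight), grows anticlockwise seen from above (loosening); 12.57 is two turns. Turns with light friction (about 0.03 N m, 1 N at the rim) and stays where it is left. Its locking pin blocks the jaw until about one and a half turns
- jaw_tab (a point): middle of the top edge of the sliding jaw's dark upright tab: 40 mm wide (fixture x), 10 mm thick (fixture y), standing from 36 to 80 mm above the bench. The board-side face of the tab is 5 mm toward fixture +y from this point
- jaw (a joint): travel of the sliding jaw in m: 0 closed on the board, 0.025 at its end stop; it moves toward fixture -y (toward the nut) and needs about 2 N when unlocked
- board: loose green circuit board, 60 x 90 x 16 mm with its parts, lying flat between the jaws on two low ledges of the plate, its top at most 29 mm above the bench; origin at the middle of its underside. To be left there
- flux_jar: bystander: black jar, 44 mm across, 41 mm high, origin under its middle
- tip_tin: bystander: low round tin of brass wool, 62 mm across, 26 mm high, origin under its middle
- relay_box: bystander: small carton 51 x 70 x 40 mm, origin under its middle
- usb_dongle: bystander: black stick 58 x 20 x 10 mm lying flat, origin under its middle. (Not a task thing: a black cart stands to the left of the robot, between the start pose and the bench; raise the gripper some 0.2 m before crossing it)
- probe_module: bystander: white pen-like probe 130 x 16 x 17 mm lying flat, origin under its middle
- driver_blue: bystander: screwdriver with blue handle 145 x 24 x 22 mm lying flat, origin under its middle

How it is judged:
By the outcome, as a careful person would: the job done as asked, in the order asked, and still so for the second after the job is handed in, with the robot touching nothing.
It also fails if it takes over 64 s, if anything falls off the work surface, if the arm or the gripper's body presses on something with over 40 N, if the wrist force passes 120 N, or if a joint passes its speed limit or range.

ROBOT

A 7-joint arm with a two-finger parallel gripper is mounted at the origin on a cart in front of the work surface, level with it; the furniture and walls round the work are solid. World frame = base frame: x ahead of the robot, y to its left, z up, the work surface at z = 0. Lengths are in m, angles in rad, forces in N, time in s.
With the tool pointing down it reaches from about 0.35 to 0.9 m from the base axis. Payload 19.9 kg.
Tool frame: the origin (TCP) lies between the finger pads; the fingertips stand ahead of it and the grasp point (between the pads) is the TCP (robot.tip_reach is the z of the fingertips in the tool frame, in m); z points along the fingers, y is the line along which they close (so a half turn about z gives the same grasp; the last joint's range is limited). The gripper opens to 94 mm and grips with 3 to 60 N. Pads are 16 mm wide; open, the fingers measure 119 mm over their backs; the gripper's body (75 mm by 177 mm) begins 78 mm behind the grasp point.
Start: joints at [1.089, 0.417, -0.01, 1.614, 0.005, 1.111, -0.053], TCP at [0.267, -0.565, 0.224] pointing down, gripper open.
Joint ranges: [-2.81, 2.81], [-0.39, 2.02], [-1.27, 1.25], [0.06, 2.57], [-1.19, 4.33], [0.19, 2], [-2.82, 2.82]. Speed limits (rad/s): [1.89, 1.89, 2.39, 2.39, 3.01, 3.01, 3.01].

INTERFACE

Orientations are given as a unit quaternion [w, x, y, z].
In Python, from cell import robot gives the robot as it stands.
- The arm moves only by the tool nudge_tcp, called after "Emit:" in YAML: its name, and indented under it one key for each argument. Schema: {"type":"object","properties":{"plan":{"type":"object","properties":{"segments":{"type":"array","items":{"type":"array","items":{"type":"number"},"minItems":4,"maxItems":4},"minItems":1,"maxItems":12}},"additionalProperties":false,"required":["segments"]},"jaw":{"type":"number"},"clamp_n":{"type":"number"},"only":{"type":"string"},"quiet":{"type":"boolean"},"lines":{"type":"string"}},"required":["plan"],"additionalProperties":false}. plan is an object whose key "segments" holds a list of rows, 1 to 12 of them, each of 4 numbers: dx, dy, dz in m, then a turn about the tool's z in rad; each row shifts and turns the commanded pose from where the row before left it, along the tool's axes as they then stand; what a row does not reach is not made up. A row lasts 1/8 s, in which the tool goes at most 0.0625 m and 0.188 rad, less where a joint would pass 70% of its speed; a pose out of reach is approached as far as the arm can. jaw is the opening from 0.0 (shut) to 1.0 (fully open), set as the call begins (left out keeps the last). The fingers move at their own pace and stop on an object; clamp_n is the grip in N (left out, the last holds). Time passes only in rows, so rows that do not move let the fingers close. The tool returns the time, the measured TCP pose, the force, the opening and the grip force at its end. only (a regular expression) keeps the lines of the reply that match it, lines (a string "A,B") keeps lines A to B, and quiet returns only ok. Input that does not fit is refused with a message, and nothing moves.
- robot.state(): the state, without advancing time (a new reading comes with each control period).
- robot.grab_frame(name): name is "scene" or "top"; returns a dict with "img" (480x640x3 uint8, blue, green, red), "fx", "fy", "cx", "cy" (pixels), "k1" (the pictures are not rectified: a ray, as slopes to the right and down, at radius r is drawn at 1 + k1 r^2 times it, then the intrinsics apply), "R" (3x3) and "t" (3): a world point X has camera coordinates R X + t. Camera axes: x right, y down, z forward; pixel columns grow to the right and rows downward; lengths in m; the calibration is good to about 2 mm. A picture is of the moment at which its call begins. There is no depth.
- robot.job_done(): hands the job in; it is judged then, once.
The state is a dict: "time": time; "joints": joint angles; "qd": joint speeds; "effort": joint torques, N m; "position": TCP position; "ee_rot": TCP orientation; "wrist_force": force on the tool from outside, world axes, zero at the start; "moment": the same for the moment, N m; "finger_gap": opening from 0.0 (shut) to 1.0 (fully open); "gripper_force": force on a finger pad.
Only numpy, scipy, OpenCV 4.12 (cv2) and the standard library are available. Lean on these libraries where they do the work, as an engineer would, in place of code of your own. Each camera call takes 0.05 s, during which the arm holds its last target. There are 200 camera calls.

## Working session

There is one attempt and no reset: what is moved stays moved. The work goes in short steps, Python scripts to look and compute and a tool call to move; the robot and the scene stay as the last step left them, time stands still between calls to the robot, and variables do not carry over. Pictures are saved under pics/ and viewed, at most 10 in all, crops included, and the job is handed in when it is done.

```bash
ls; mkdir -p pics
```

Run:
```python
from cell import robot
import cv2
s=robot.state(); print({k:(v if not hasattr(v,'round') else v) for k,v in s.items()}, robot.tip_reach)
for n in ("scene","top"):
    f=robot.grab_frame(n); cv2.imwrite(f"pics/{n}0.png",f["img"]); print(n,[f[k] for k in("fx","fy","cx","cy","k1","R","t")])
```

```text
cell.py
pics
{'time': 0.0, 'joints': array([ 1.08851367,  0.41797402, -0.01029666,  1.61417033,  0.00471839,
        1.11070362, -0.05301818]), 'qd': array([ 0.00012913, -0.00051822,  0.00021691, -0.00103664,  0.00067988,
       -0.00014615, -0.00127549]), 'effort': array([-5.62339865e-04, -8.51243091e+01,  6.38067182e-01, -4.25987148e+01,
       -4.88833815e-02,  1.86630740e-02,  1.42914819e-04]), 'position': array([ 0.26648446, -0.56494808,  0.2238269 ]), 'ee_rot': array([-5.86616719e-04,  9.75812618e-01,  2.18607766e-01, -1.88230903e-04]), 'wrist_force': array([0.07103093, 0.41603541, 0.14835853]), 'moment': array([-0.07787588, -0.08242617, -0.02859264]), 'gripper_force': 0.0, 'finger_gap': 0.998255422290384} 0.019
scene [485.69099172907005, 485.69099172907005, 322.9135921380332, 242.71720850155137, -0.02616661547541655, array([[ 0.57014296, -0.82139463, -0.01574383],
       [-0.5316667 , -0.35429311, -0.76928987],
       [ 0.62631264,  0.44697568, -0.6387059 ]]), array([-0.33169678,  0.35274812,  0.54065783])]
top [451.37425953607016, 451.37425953607016, 311.8020707737998, 240.21368376574054, -0.09745427325850399, array([[-0.0219881 , -0.9997326 ,  0.00715907],
       [-0.98011674,  0.02014312, -0.19739664],
       [ 0.19719965, -0.0113571 , -0.98029756]]), array([0.00556577, 0.56368896, 0.92705331])]
```
View pics/scene0.png

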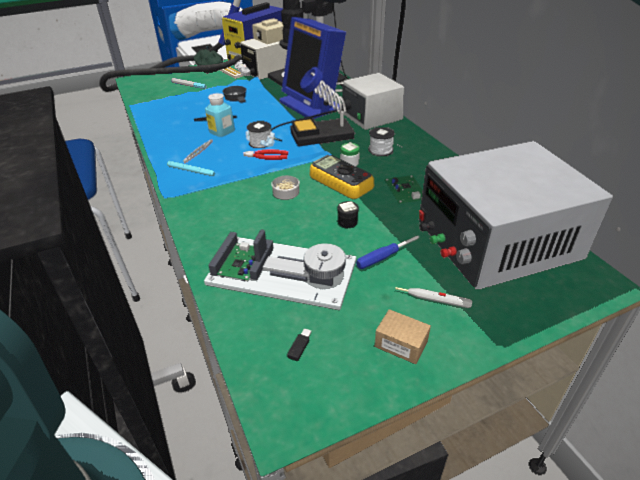

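View pics/top0.png

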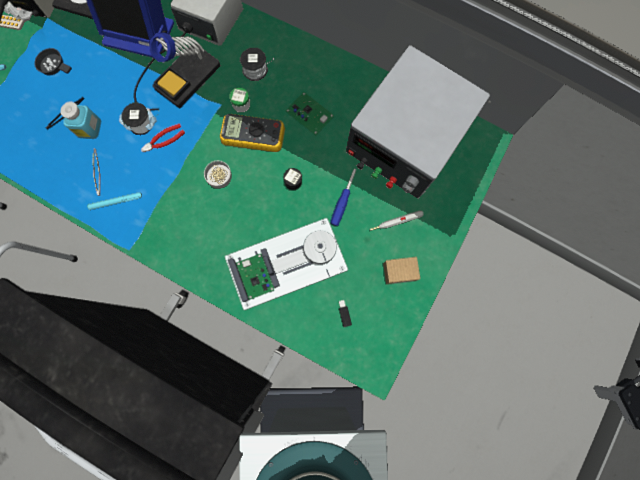

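The scene view has the vise at about (280,270), nut at (325,262) and bystanders round it. In the top view the plate spans (225–347, 220–307), the nut is at (320,246), the tab near (268,270), and the gripper is at the lower right (620,395).

Create h.py:
```python
import cv2, numpy as np
from cell import robot
def ray(f,uv,z):
    """pixel -> world point on plane z"""
    d=np.array([(uv[0]-f["cx"])/f["fx"],(uv[1]-f["cy"])/f["fy"]]); s=d.copy()
    for _ in range(20): s=d/(1+f["k1"]*(s@s))
    R,t=np.array(f["R"]),np.array(f["t"]); c=-R.T@t; v=R.T@np.array([s[0],s[1],1])
    return c+v*(z-c[2])/v[2]
def px(f,X):
    p=np.array(f["R"])@np.array(X)+np.array(f["t"]); s=p[:2]/p[2]; s=s*(1+f["k1"]*(s@s))
    return np.array([f["fx"]*s[0]+f["cx"],f["fy"]*s[1]+f["cy"]])
```

Run:
```python
from h import *
for n,roi in(("top",(215,210,145,110)),("scene",(195,220,175,95))):
    f=robot.grab_frame(n); im=f["img"]; hsv=cv2.cvtColor(im,cv2.COLOR_BGR2HSV)
    x,y,w,h=roi
    m=np.zeros(im.shape[:2],np.uint8); m[y:y+h,x:x+w]=((hsv[...,1]<60)&(hsv[...,2]>190))[y:y+h,x:x+w]*255
    c=max(cv2.findContours(cv2.morphologyEx(m,cv2.MORPH_CLOSE,np.ones((5,5))),0,2)[0],key=cv2.contourArea)
    P=np.array([ray(f,p[0],0.012)[:2] for p in c],np.float32)
    r=cv2.minAreaRect(P); print(n,r,cv2.boxPoints(r).tolist(),[px(f,[*b,.012]).round(1).tolist() for b in cv2.boxPoints(r)])
    k=5 if n=="top" else 4
    cv2.imwrite(f"pics/{n}_c.png",cv2.resize(im[y:y+h,x:x+w],None,fx=k,fy=k,interpolation=cv2.INTER_CUBIC))
```

```text
top ((0.5222978591918945, 0.053216248750686646), (0.12952971458435059, 0.24966827034950256), 19.846403121948242) [[0.41899847984313965, 0.14864833652973175], [0.503760814666748, -0.08619116246700287], [0.6255972385406494, -0.04221583902835846], [0.540834903717041, 0.19262365996837616]] [[243.2, 309.5], [347.7, 269.4], [326.6, 217.3], [224.1, 255.7]]
scene ((0.5350993275642395, 0.05609215050935745), (0.15352079272270203, 0.24981534481048584), 19.746854782104492) [[0.4206509292125702, 0.14771991968154907], [0.5050548315048218, -0.08740492165088654], [0.6495476961135864, -0.03553561866283417], [0.5651438236236572, 0.19958922266960144]] [[203.0, 280.7], [339.6, 306.2], [358.5, 248.4], [236.6, 229.0]]
```

View pics/top_c.png

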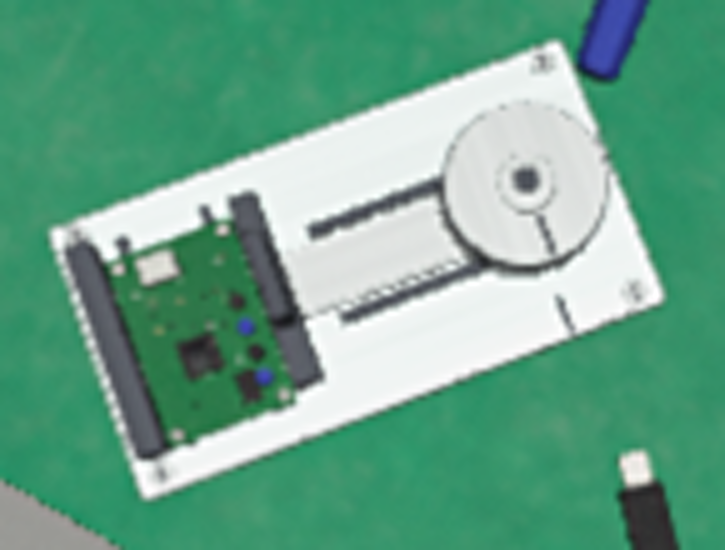

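View pics/scene_c.png

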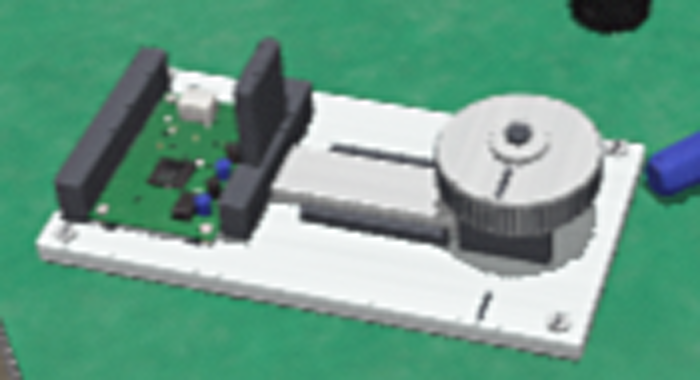

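The plate reads cleanly in the top view; the index line lies in line with the plate mark, which faces the robot. The tab top is at crop pixels about (238,72)–(282,45) in the scene view and (232,200)–(295,320) in the top view.

Add to h.py:
```python
yaw=np.deg2rad(19.85); ex=np.array([np.cos(yaw),np.sin(yaw)]); ey=np.array([-ex[1],ex[0]])
O=np.array([.5223,.0532])+.005*ey; NUT=O-.0865*ey
def fx_(p): d=np.asarray(p)[:2]-O; return (np.array([d@ex,d@ey])*1e3).round(1)
```

Run:
```python
from h import *
print(O,NUT)
S=robot.grab_frame("scene");T=robot.grab_frame("top")
cs=lambda u,v:(195+u/4-.4,220+v/4-.4); ct=lambda u,v:(215+u/5-.4,210+v/5-.4)
for p in((262,38),(280,44),(240,72),(258,78)): print("scene tab",p,fx_(ray(S,cs(*p),.08)))
for p in((232,200),(256,195),(272,322),(298,318)): print("top tab",p,fx_(ray(T,ct(*p),.08)))
print("boss",fx_(ray(S,cs(518,133),.066)),fx_(ray(T,ct(526,180),.066)))
print("line",fx_(ray(T,ct(545,235),.057)),"mark",fx_(ray(T,ct(567,315),.012)))
print("supply",ray(S,(480,285),0),ray(S,(427,222),0), ray(T,(335,222),.02),ray(T,(352,170),.02))
```

```text
[0.52060221 0.05790292] [ 0.54997405 -0.02345766]
scene tab (262, 38) [20.7 34.6]
scene tab (280, 44) [18.6 25.3]
scene tab (240, 72) [-4.2 35.4]
scene tab (258, 78) [-6.2 26.3]
top tab (232, 200) [33.9 34.4]
top tab (256, 195) [32.3 24.2]
top tab (272, 322) [-20.9  36.4]
top tab (298, 318) [-23.2  25.7]
boss [  1.2 -88.2] [ -0.3 -86.2]
line [-24.3 -85.9] mark [-55.5 -85.9]
supply [ 0.69581844 -0.26048616  0.        ] [ 0.81222668 -0.10223287  0.        ] [ 0.61222577 -0.06066858  0.02      ] [ 0.73674276 -0.10467413  0.02      ]
```

Emit:
nudge_tcp:
  plan: {"segments":[[0, 0, -0.05, 0], [0, 0, -0.05, 0], [0, 0, -0.05, 0], [0, 0, -0.05, 0.093]]}
  jaw: 0

```text
time: 0.8
position: [0.2665, -0.565, 0.4262]
ee_rot: [-0.0, 0.985, 0.172, 0.0]
wrist_force: [1.2, -0.2, 1.0]
finger_gap: 0.61
gripper_force: 0.0
```

Emit:
nudge_tcp:
  plan: {"segments":[[0.045, -0.0385, 0, 0], [0.045, -0.0385, 0, 0], [0.045, -0.0385, 0, 0], [0.045, -0.0385, 0, 0], [0.045, -0.0385, 0, 0], [0.045, -0.0385, 0, 0], [0.045, -0.0385, 0, 0], [0.045, -0.0385, 0, 0], [0.045, -0.0385, 0, 0], [0.045, -0.0385, 0, 0], [0, 0, 0, 0], [0, 0, 0, 0]]}
  jaw: 0

```text
time: 2.3
position: [0.5584, -0.0504, 0.4243]
ee_rot: [0.0, 0.985, 0.173, -0.0]
wrist_force: [0.6, -0.8, 0.5]
finger_gap: 0.007
gripper_force: 0.0
```

Emit:
nudge_tcp:
  plan: {"segments":[[0, 0, 0.055, 0], [0, 0, 0.055, 0], [0, 0, 0.055, 0], [0, 0, 0.055, 0], [0, 0, 0.055, 0], [0, 0, 0.055, 0], [0, 0, 0.008, 0], [0, 0, 0, 0], [0, 0, 0, 0]]}
  jaw: 0

```text
time: 3.42
position: [0.5597, -0.0503, 0.0887]
ee_rot: [0.001, 0.985, 0.173, 0.001]
wrist_force: [-0.7, -0.1, -0.1]
finger_gap: 0.004
gripper_force: 0.0
```

Emit:
nudge_tcp:
  plan: {"segments":[[0, 0, 0.005, 0], [0, 0, 0.003, 0], [0, 0, 0, 0]]}

```text
time: 3.8
position: [0.5584, -0.0499, 0.0784]
ee_rot: [-0.0, 0.985, 0.173, -0.0]
wrist_force: [0.4, 0.0, 0.3]
finger_gap: 0.005
gripper_force: 0.0
```

Emit:
nudge_tcp:
  plan: {"segments":[[0, 0, 0.003, 0], [0, 0, 0, 0]]}

```text
time: 4.05
position: [0.5589, -0.05, 0.0759]
ee_rot: [0.0, 0.985, 0.173, 0.0]
wrist_force: [-1.6, -0.7, 8.5]
finger_gap: -0.001
gripper_force: 4.5
```

Emit:
nudge_tcp:
  plan: {"segments":[[0, 0, 0.002, 0], [0, 0, 0, 0]]}

```text
time: 4.3
position: [0.5597, -0.0501, 0.075]
ee_rot: [0.001, 0.985, 0.173, 0.001]
wrist_force: [-4.3, -1.3, 25.0]
finger_gap: 0.005
gripper_force: 12.6
```

Emit:
nudge_tcp:
  plan: {"segments":[[0, 0, 0.002, 0], [0, 0, 0, 0]]}

```text
time: 4.55
position: [0.5605, -0.0502, 0.0741]
ee_rot: [0.001, 0.985, 0.173, 0.002]
wrist_force: [-7.8, -1.3, 41.4]
finger_gap: 0.008
gripper_force: 20.7
```

Emit:
nudge_tcp:
  plan: {"segments":[[0, 0, -0.0025, 0], [0.014, -0.00375, -0.0003, 0], [0.01025, -0.01025, -0.0003, 0], [0.00375, -0.014, -0.0003, 0], [0, 0, 0, 0]]}

```text
time: 5.18
position: [0.5768, -0.0129, 0.0763]
ee_rot: [0.0, 0.985, 0.174, 0.002]
wrist_force: [1.5, 0.7, 17.5]
finger_gap: 0.004
gripper_force: 8.5
```

Run:
```python
from h import *
for n,roi in(("top",(215,180,145,110)),):
    f=robot.grab_frame(n); x,y,w,h=roi
    cv2.imwrite("pics/t1.png",cv2.resize(f["img"][y:y+h,x:x+w],None,fx=5,fy=5,interpolation=cv2.INTER_CUBIC))
f=robot.grab_frame("scene"); cv2.imwrite("pics/s1.png",cv2.resize(f["img"][200:310,195:370],None,fx=4,fy=4,interpolation=cv2.INTER_CUBIC))
```

```text
(no output)
```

View pics/s1.png

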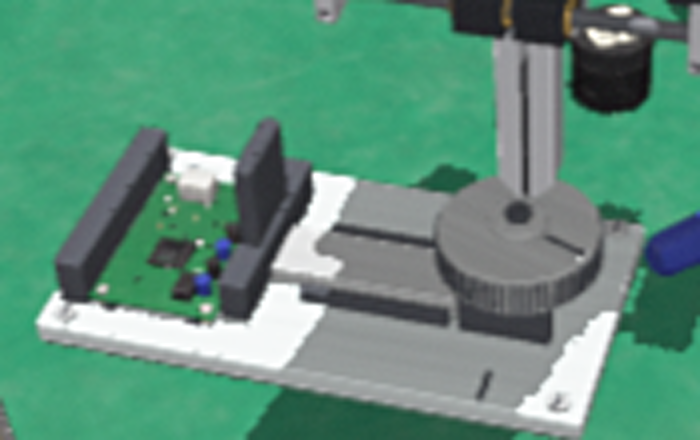

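The scene view shows the fingers on the nut's far side at (525,190). The index line has moved to (555,235)–(583,252), so the nut is following.

Add to h.py:
```python
def line(turn, n="scene"):
    """index line angle (deg anticlockwise from start): darkest direction on the nut's top, by polar sampling"""
    f=robot.grab_frame(n); g=cv2.cvtColor(f["img"],cv2.COLOR_BGR2GRAY).astype(np.float32); z=.057+.004*turn
    a=np.arange(0,360,2); pr=[]
    for d in a:
        q=np.deg2rad(d+180); u=np.array([px(f,[*(NUT+r*(np.cos(q)*ex+np.sin(q)*ey)),z]) for r in np.arange(.017,.031,.001)],np.float32)
        pr.append(cv2.remap(g,u[:,:1],u[:,1:],cv2.INTER_LINEAR).mean())
    pr=np.array(pr); loc=np.minimum(np.roll(pr,8),np.roll(pr,-8))-pr   # narrow dip only
    i=np.argsort(-loc)[:4]; return [(int(a[k]),round(float(loc[k]),1)) for k in i]
```

```bash
python3 -c "
from h import *
print(line(.25),line(.25,'top'))"
```

```text
[(78, 46.6), (76, 45.4), (80, 39.6), (184, 39.2)] [(268, 0.6), (270, 0.5), (94, 0.5), (266, 0.5)]
```

Emit:
nudge_tcp:
  plan: {"segments":[[-0.00375, -0.014, -0.0003, 0], [-0.01025, -0.01025, -0.0003, 0], [-0.014, -0.00375, -0.0003, 0], [-0.014, 0.00375, -0.0003, 0], [0, 0, 0, 0]]}

```text
time: 6.0
position: [0.5279, -0.0056, 0.0771]
ee_rot: [0.0, 0.985, 0.173, 0.001]
wrist_force: [-2.7, 1.5, 17.1]
finger_gap: 0.002
gripper_force: 8.6
```

```bash
python3 -c "
from h import *
print(line(.55),line(.55,'top'))"
```

```text
[(156, 39.8), (158, 35.4), (154, 35.1), (152, 25.2)] [(270, 0.3), (268, 0.3), (272, 0.3), (58, 0.3)]
```

Emit:
nudge_tcp:
  plan: {"segments":[[-0.01025, 0.01025, -0.0003, 0], [-0.00375, 0.014, -0.0003, 0], [0.00375, 0.014, -0.0003, 0], [0, 0, 0, 0]]}

```text
time: 6.6
position: [0.5323, -0.046, 0.0779]
ee_rot: [0.0, 0.985, 0.172, 0.001]
wrist_force: [-0.7, -3.3, 16.3]
finger_gap: 0.003
gripper_force: 8.6
```

```bash
python3 -c "
from h import *
print(line(.7))"
```

```text
[(178, 68.9), (180, 68.7), (30, 66.3), (32, 64.9)]
```

Emit:
nudge_tcp:
  plan: {"segments":[[0.01025, 0.01025, -0.0003, 0], [0.014, 0.00375, -0.0003, 0], [0, 0, 0, 0]]}

```text
time: 7.02
position: [0.5605, -0.0502, 0.0786]
ee_rot: [0.0, 0.985, 0.173, 0.001]
wrist_force: [3.4, -2.4, 13.7]
finger_gap: 0.003
gripper_force: 7.0
```

```bash
python3 -c "
from h import *
print(line(.8))
f=robot.grab_frame('scene'); cv2.imwrite('pics/s2.png',cv2.resize(f['img'][200:310,195:370],None,fx=4,fy=4,interpolation=cv2.INTER_CUBIC))"
```

```text
[(258, 46.0), (256, 45.7), (254, 38.4), (260, 37.8)]
```

View pics/s2.png

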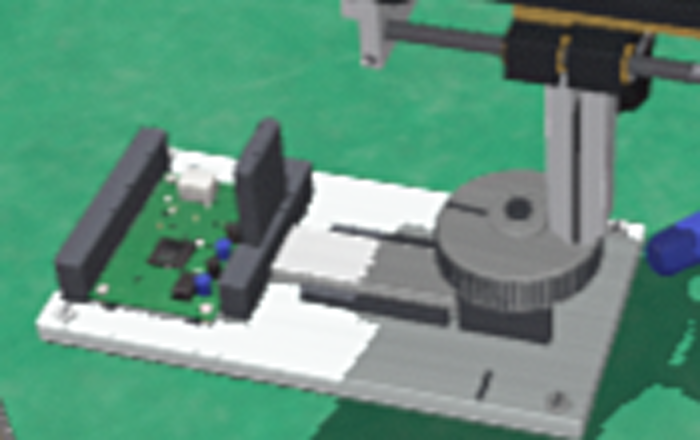

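The index line is now at (450–487, 208), about 258° round after one orbit, so the nut turns at about 0.72 of the finger's rate.

Emit:
nudge_tcp:
  plan: {"segments":[[0.014, -0.00375, 0, 0], [0.01025, -0.01025, -0.0003, 0], [0.00375, -0.014, -0.0002, 0], [-0.00375, -0.014, -0.0003, 0], [-0.01025, -0.01025, -0.0002, 0], [-0.014, -0.00375, -0.0003, 0], [0, 0, 0, 0]]}

```text
time: 8.0
position: [0.5398, 0.0033, 0.08]
ee_rot: [0.0, 0.985, 0.173, 0.001]
wrist_force: [-3.0, 3.0, 15.2]
finger_gap: 0.006
gripper_force: 7.4
```

```bash
python3 -c "
from h import *
print(line(1.05))"
```

```text
[(46, 72.4), (48, 66.5), (44, 65.1), (50, 53.4)]
```

Emit:
nudge_tcp:
  plan: {"segments":[[-0.014, 0.00375, -0.0002, 0], [-0.01025, 0.01025, -0.0003, 0], [-0.00375, 0.014, -0.0002, 0], [0.00375, 0.014, -0.0003, 0], [0.01025, 0.01025, -0.0002, 0], [0.014, 0.00375, -0.0002, 0], [0, 0, 0, 0]]}

```text
time: 8.93
position: [0.5606, -0.0503, 0.0814]
ee_rot: [0.001, 0.985, 0.173, 0.002]
wrist_force: [2.4, -3.4, 15.8]
finger_gap: 0.004
gripper_force: 7.9
```

```bash
python3 -c "
from h import *
print(line(1.45))"
```

```text
[(168, 32.8), (170, 31.1), (166, 26.6), (172, 21.0)]
```

Emit:
nudge_tcp:
  plan: {"segments":[[0.014, -0.00375, -0.0002, 0], [0.01025, -0.01025, -0.0003, 0], [0.00375, -0.014, -0.0002, 0], [-0.00375, -0.014, -0.0003, 0], [-0.01025, -0.01025, -0.0002, 0], [-0.014, -0.00375, -0.0003, 0], [-0.014, 0.00375, -0.0002, 0], [0, 0, 0, 0]]}

```text
time: 9.98
position: [0.5279, -0.0056, 0.083]
ee_rot: [0.0, 0.985, 0.173, 0.001]
wrist_force: [-3.2, 2.2, 16.7]
finger_gap: 0.001
gripper_force: 8.4
```

```bash
python3 -c "
from h import *
print(line(1.9))"
```

```text
[(324, 52.4), (322, 51.3), (326, 42.7), (320, 39.2)]
```

Emit:
nudge_tcp:
  plan: {"segments":[[-0.01025, 0.01025, -0.0002, 0], [-0.0025, 0.0093, -0.0002, 0], [0, 0, 0, 0]]}

```text
time: 10.4
position: [0.5232, -0.0288, 0.0834]
ee_rot: [0.0, 0.985, 0.173, 0.001]
wrist_force: [-1.6, 0.1, 18.4]
finger_gap: 0.007
gripper_force: 9.0
```

```bash
python3 -c "
from h import *
print(line(2))"
```

```text
[(336, 21.4), (338, 20.8), (340, 20.4), (236, 20.4)]
```

Emit:
nudge_tcp:
  plan: {"segments":[[0, 0, -0.03, 0], [0, 0, -0.04, 0], [0, 0, 0, 0], [0, 0, 0, 0]]}

```text
time: 10.95
position: [0.5219, -0.0284, 0.1518]
ee_rot: [-0.0, 0.985, 0.173, -0.0]
wrist_force: [0.4, -0.1, -0.5]
finger_gap: 0.005
gripper_force: 0.0
```

```bash
python3 -c "
from h import *
print(line(2))
f=robot.grab_frame('scene'); cv2.imwrite('pics/s3.png',cv2.resize(f['img'][200:310,195:370],None,fx=4,fy=4,interpolation=cv2.INTER_CUBIC))"
```

```text
[(4, 53.8), (2, 48.5), (6, 46.0), (0, 34.3)]
```

View pics/s3.png

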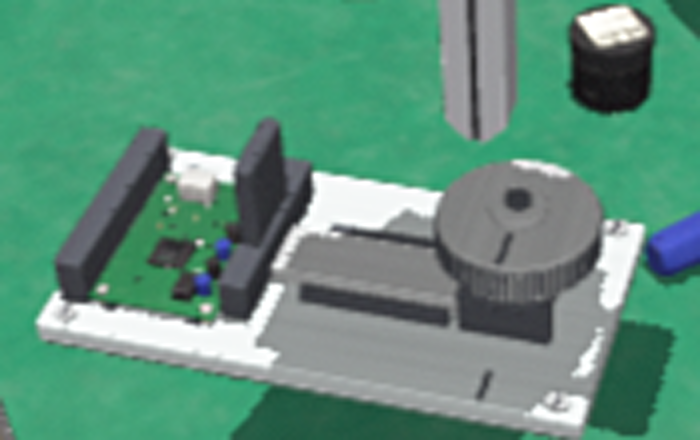

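The nut's index line is at (505,247), pointing at the plate mark (485,385), so it has turned about 722°. Next is the jaw.

Emit:
nudge_tcp:
  plan: {"segments":[[0.007, -0.034, 0, 0], [0.007, -0.034, 0, 0], [0.007, -0.034, 0, 0], [0.007, -0.034, 0, 0], [0, 0, 0, 0], [0, 0, 0, 0], [0, 0, 0.03, 0], [0, 0, 0.03, 0], [0, 0, 0.025, 0], [0, 0, 0, 0], [0, 0, 0, 0]]}

```text
time: 12.42
position: [0.5026, 0.1087, 0.0681]
ee_rot: [-0.0, 0.985, 0.173, 0.0]
wrist_force: [0.5, 1.0, 0.1]
finger_gap: 0.005
gripper_force: 0.0
```

```bash
python3 -c "
from h import *
print(fx_(robot.state()['position']))"
```

```text
[ 0.3 53.9]
```

Emit:
nudge_tcp:
  plan: {"segments":[[0, 0.005, 0, 0], [0, 0.005, 0, 0], [0, 0, 0, 0]]}

```text
time: 12.8
position: [0.506, 0.0991, 0.0677]
ee_rot: [0.0, 0.985, 0.173, 0.0]
wrist_force: [-0.0, -0.2, 0.2]
finger_gap: 0.003
gripper_force: 0.0
```

Emit:
nudge_tcp:
  plan: {"segments":[[0, 0.004, 0, 0], [0, 0.004, 0, 0], [0, 0.004, 0, 0], [0, 0.004, 0, 0], [0, 0.002, 0, 0], [0, 0, 0, 0]]}

```text
time: 13.55
position: [0.5117, 0.0825, 0.0673]
ee_rot: [0.0, 0.985, 0.173, -0.0]
wrist_force: [-0.9, 0.4, 0.3]
finger_gap: 0.003
gripper_force: 0.0
```

```bash
python3 -c "
from h import *
print(fx_(robot.state()['position']))"
```

```text
[-0.  26.1]
```

Emit:
nudge_tcp:
  plan: {"segments":[[0, 0.002, 0, 0], [0, 0.002, 0, 0], [0, 0.001, 0, 0], [0, 0, 0, 0]]}

```text
time: 14.05
position: [0.5128, 0.0796, 0.0673]
ee_rot: [-0.001, 0.985, 0.174, -0.0]
wrist_force: [-3.9, 10.4, 2.5]
finger_gap: 0.007
gripper_force: 5.5
```

```bash
python3 -c "
from h import *
print(fx_(robot.state()['position']))"
```

```text
[-0. 23.]
```

Emit:
nudge_tcp:
  plan: {"segments":[[0, 0.002, 0, 0], [0, 0, 0, 0]]}

```text
time: 14.3
position: [0.5128, 0.0794, 0.0674]
ee_rot: [-0.002, 0.985, 0.174, -0.001]
wrist_force: [-10.1, 18.9, 5.3]
finger_gap: 0.006
gripper_force: 10.8
```

```bash
python3 -c "
from h import *
print(fx_(robot.state()['position']))"
```

```text
[-0.  22.8]
```

Emit:
nudge_tcp:
  plan: {"segments":[[0, -0.005, 0, 0], [0, -0.01, 0, 0], [0, -0.005, 0, 0], [0, 0, 0, 0], [0, 0, -0.04, 0], [0, 0, -0.05, 0], [0, 0, -0.06, 0], [0, 0, -0.06, 0], [0, 0, 0, 0], [0, 0, 0, 0]]}

```text
time: 15.55
position: [0.5071, 0.0946, 0.2769]
ee_rot: [0.0, 0.985, 0.173, -0.0]
wrist_force: [-0.4, 0.4, -0.4]
finger_gap: 0.005
gripper_force: 0.0
```

```bash
python3 -c "
from h import *
print(line(2))
f=robot.grab_frame('scene'); cv2.imwrite('pics/s4.png',cv2.resize(f['img'][200:350,190:390],None,fx=4,fy=4,interpolation=cv2.INTER_CUBIC))
f=robot.grab_frame('scene'); cs=lambda u,v:(190+u/4-.4,200+v/4-.4)"
```

```text
[(4, 102.3), (2, 91.3), (6, 89.6), (0, 65.1)]
```

View pics/s4.png

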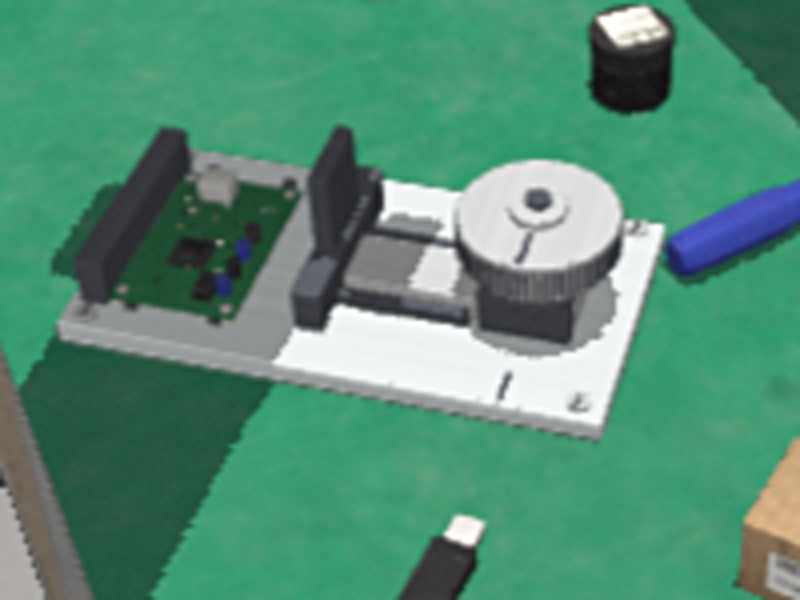

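The jaw stands open against its stop, with the tab at (335,190). The board is still in place at (195,250), the nut line (525,245) points at the mark (505,385), and the bystanders have not moved.

```bash
python3 -c "
from cell import robot
print(robot.job_done())"
```

```text
the job is handed in; nothing more can be done
None
```

I handed the job in at about 16 s: the nut is two turns loose (about 722–724° by camera), the jaw is pushed to its end stop, the board is still in the vise, and I saw no other item moved. I turned the nut by pressing a closed fingertip on its top face, not its rim.

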